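# Drive the old pivot pin out with the new one

### The job

Replace the pivot pin of the spring lever: take the flanged new pin from the wooden cradle and push it, nose first, through the bore of the bracket from the side away from the catch tray, so that it drives the old pin out of the far side into the tray. Keep the new pin right behind the old one all the way so that the lever's eye is never left without a pin and drops. End with the flange fully home against the ear, the old pin lying in the tray, and the mug, spirit lamp and gear left alone.

Things in the scene. Friction and masses are not known exactly. Their poses are not given: they have to be found in the camera images.
- bracket: Grey bracket fixed to the table. Origin: underside of its base (10 mm thick), midway between the ears; x along the bore in the push direction, z up. Two round-topped ears (42 mm wide, tops 106 mm high) at x = -35 to -15 mm and 15 to 35 mm, with a 17.5 mm bore along x at y = 0, z = 85 mm. Base spans x +-45 mm, y -45 to 185 mm.
- bore_mouth (a point): Centre of the bore's mouth on the outer face of the near ear, where the new pin goes in (bracket x = -35 mm, z = 85 mm). Its axes are the bracket's: x points into the bore. The mouth has no chamfer.
- tray (a point): Middle of the floor of the open aluminium catch tray on the bracket's far side: 122 mm long (bracket x = 45 to 167 mm), 110 mm wide (y +-55 mm), walls 36 mm high, rubber liner.
- lever (a joint): Spring lever (rad): a dark steel bar from a rear hinge, 150 mm from the bore on the bracket's +y side, to a round eye (26 mm thick, 38 mm across, bore 17.5 mm) between the ears. About 0.01 with a pin in the eye; a spring presses the eye down with about 7 N, and with no pin it drops to 0.06 (9 mm), blocking the bore.
- old_pin: Plain steel pin, 16 mm diameter, 64 mm long, ends slightly domed, that sits in ears and eye at the start, its near end a few mm inside the near ear. Origin at its middle, x along its axis. Friction under the lever's spring holds it; shifting it takes roughly 5 to 20 N.
- new_pin: Steel pin with flange, about 0.18 kg. Origin: centre of the flange's front (seating) face; x towards the nose. Shank 16 mm thick, 95 mm long, last 5 mm tapered to 9 mm. Flange 30 mm across, x = -6 to 0 mm. Lies level in the cradle, axis 45 mm high, free to grasp from above at x = 18 to 68 mm. Fingers round the shank cannot pass the ear: push the last part on the flange's rear face.
- pin_nose (a point): Centre of the new pin's flat nose face (new_pin x = 95 mm).
- cradle: Wooden rest fixed to the table, base 105 mm (x) by 64 mm (y), 10 mm thick, with two narrow V saddles (8 mm thick, up to 46 mm high) that carry the new pin along its x at x = -35.5 and 27.5 mm; origin: centre of its underside. The flange overhangs its -x end.
- mug: White mug, 92 mm across, 95 mm high; origin under its centre. Leave alone.
- spirit_lamp: Small spirit lamp, 62 mm across, 74 mm high; origin under its centre. Leave alone.
- index_gear: Brass index gear lying flat, 50 mm across, 16 mm high; origin under its centre. Leave alone.
Mind the look-alikes: they are no part of the job. Leave any black look-alike of the new_pin alone.

How it is judged:
By the outcome, as a careful person would: the job done as asked, in the order asked, and still so for the second after the job is handed in, with the robot touching nothing.
It also fails if it takes over 51 s, if anything falls off the work surface, if the arm or the gripper's body presses on something with over 40 N, if the wrist force passes 120 N, or if a joint passes its speed limit or range.

### The arm

A 6-joint arm with a two-finger parallel gripper is mounted at the origin on a cart in front of the work surface, level with it; the furniture and walls round the work are solid. World frame = base frame: x ahead of the robot, y to its left, z up, the work surface at z = 0. Lengths are in m, angles in rad, forces in N, time in s.
With the tool pointing down it reaches from about 0.325 to 1 m from the base axis. Payload 5.1 kg.
Tool frame: the origin (TCP) lies midway between the tips of the shut fingers; the grasp point (between the pads) lies 19 mm behind it; z points along the fingers, y is the direction in which the jaws open and shut (so a half turn about z gives the same grasp; the last joint's range is limited). The gripper opens to 85 mm and grips with 20 to 120 N. Pads are 22 mm wide; open, the fingers measure 114 mm over their backs; the gripper's body (76 mm by 85 mm) begins 54 mm behind the grasp point. The pads swing forward as they close: fully open they stand 13 mm farther back than shut.
Start: joints at [-1.386, 0.124, 1.65, -0, 1.367, -0.083], TCP at [0.172, -0.627, 0.231] pointing down, gripper open.
Joint ranges: [-2.61, 2.61], [-1.02, 2.33], [0.03, 2.71], [-1.35, 4.49], [0.32, 2.68], [-2.91, 2.91]. Speed limits (rad/s): [2.57, 2.57, 3.14, 3.14, 3.14, 3.14].

### API

Orientations are given as a rotation vector (axis times angle).
In Python, from cell import bot, solve_ik, optics, close_job gives the robot as it stands. Calls block until the motion is done:
- bot.move_ptp(position, orientation): joint-space move of the TCP to a pose.
- bot.line_to(position, attitude=None, speed=0.15, contact_N=None): straight line of the TCP; attitude=None keeps the orientation; speed is the mean speed in m/s. With contact_N (N) it stops when the force on the tool has changed by that much, and returns True; else False.
- bot.movej(angles): joint-space move.
- bot.gripper_to(opening, newtons=None): finger opening in m; newtons is the grip in N (None keeps the last); returns when the fingers have stopped.
- bot.sleep(seconds).
- solve_ik(position, orientation): joint angles nearest the present ones, or None.
- optics.get_image(name): name is "scene" or "top" or "wrist"; returns (picture, depth): 420x560x3 uint8, red, green, blue; 420x560 float32, m along the optical axis (not along the pixel's ray), 0 where there is no reading.
- optics.get_calibration(name): a dict with "vertical_fov" (degrees; the focal length in pixels is half the picture's height over the tangent of half this angle, whatever the lens; pixels are square), "cx", "cy" (the principal point, pixels), "R" (3x3) and "t" (3): a world point X has camera coordinates R X + t. Camera axes: x right, y down, z forward; pixel columns grow to the right and rows downward; lengths in m; the calibration is good to about 2 mm. A picture is of the moment at which its call begins: read the wrist's pose just before it. get_calibration takes no time and is no camera call; for the wrist camera it gives the pose at the moment of the call.
A pose or a line that the arm cannot do raises bot.MotionError and nothing moves.
- close_job(): hands the job in, once; it reports no verdict.
Readings, each from a call of its own:
- bot.get_time_s(): time.
- bot.get_joint_pos(): joint angles.
- bot.get_qvel(): joint speeds.
- bot.get_tau(): joint torques, N m.
- bot.get_tool_pos(): TCP position.
- bot.get_tool_rot(): TCP orientation.
- bot.get_ft_force(): force on the tool from outside, world axes, zero at the start.
- bot.get_moment(): the same for the moment, N m.
- bot.get_width(): finger opening in m.
Only numpy, scipy, OpenCV 4.12 (cv2) and the standard library are available. Lean on these libraries where they do the work, as an engineer would, in place of code of your own. Each camera call takes 0.05 s, during which the arm holds its last target.

## Working session

There is one attempt and no reset: what is moved stays moved. The work goes in short steps, each a Python script; the robot and the scene stay as the last script left them, time stands still between calls to the robot, and variables do not carry over. Pictures are saved under pics/ and viewed, and the job is handed in when it is done.

```bash
ls; mkdir -p pics
cat > h.py <<'E'
import numpy as np, cv2
from cell import bot, solve_ik, optics, close_job
def snap(n,f,save=True):
    c=optics.get_calibration(n); im,d=optics.get_image(n)
    np.savez(f'pics/{f}.npz',im=im,d=d,R=c['R'],t=c['t'],fov=c['vertical_fov'],cx=c['cx'],cy=c['cy'])
    cv2.imwrite(f'pics/{f}.png',im[:,:,::-1])
def load(f): return np.load(f'pics/{f}.npz')
def px(z,u,v,depth=None):
    fl=210/np.tan(np.radians(z['fov'])/2)
    d=z['d'][int(v),int(u)] if depth is None else depth
    return z['R'].T@(np.array([(u-z['cx'])/fl*d,(v-z['cy'])/fl*d,d])-z['t'])
def pz(z,u,v,h):
    fl=210/np.tan(np.radians(z['fov'])/2)
    r=z['R'].T@np.array([(u-z['cx'])/fl,(v-z['cy'])/fl,1]); o=-z['R'].T@z['t']
    return o+r*(h-o[2])/r[2]
def proj(z,X):
    fl=210/np.tan(np.radians(z['fov'])/2)
    p=z['R']@np.array(X)+z['t']; return p[:2]/p[2]*fl+[z['cx'],z['cy']]
def crop(f,u0,v0,u1,v1,s):
    im=cv2.imread(f'pics/{f}.png')[v0:v1,u0:u1]
    cv2.imwrite(f'pics/{f}_c{u0}_{v0}.png',cv2.resize(im,None,fx=s,fy=s,interpolation=cv2.INTER_CUBIC))
E
python3 - <<'E'
from h import *
for n in ['scene','top','wrist']:
    snap(n,n+'0'); c=optics.get_calibration(n); print(n,c)
print(bot.get_time_s(),bot.get_tool_rot(),bot.get_ft_force())
E
```

```text
pics
scene {'vertical_fov': 48.903098051001734, 'cx': 278.2483124968188, 'cy': 211.30675955957398, 'R': array([[ 0.42352479, -0.90555374, -0.02447805],
       [-0.37291529, -0.14965862, -0.91571638],
       [ 0.82556704,  0.39695683, -0.40107897]]), 't': array([-0.23534853,  0.24680901,  1.02493324])}
top {'vertical_fov': 46.31653518582934, 'cx': 281.26419793532375, 'cy': 213.46632620282548, 'R': array([[ 0.01467616, -0.99978102, -0.01491701],
       [-0.99545975, -0.0132063 , -0.09426286],
       [ 0.09404522,  0.0162327 , -0.99543558]]), 't': array([-0.01502697,  0.46834807,  1.30543464])}
wrist {'vertical_fov': 62.72015550699723, 'cx': 275.6266113918008, 'cy': 209.05868169372468, 'R': array([[ 0.26493447, -0.96426202, -0.00291303],
       [-0.92057621, -0.25382837,  0.29683428],
       [-0.28696543, -0.07595997, -0.95492456]]), 't': array([-0.64906298, -0.0393286 ,  0.38009038])}
0.15 [-3.11185637e+00 -4.19110492e-01  1.32827789e-04] [ 0.80797977  0.19110362 -0.23977921]
```

View pics/scene0.png

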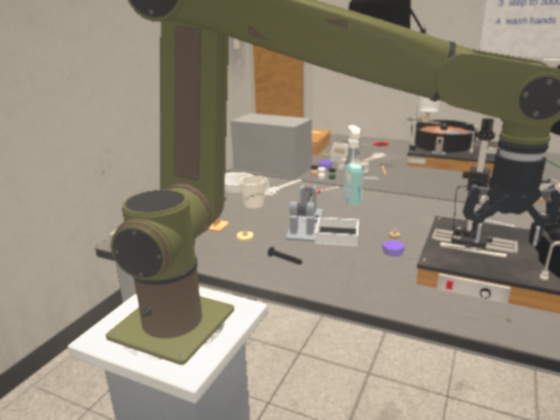

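View pics/top0.png

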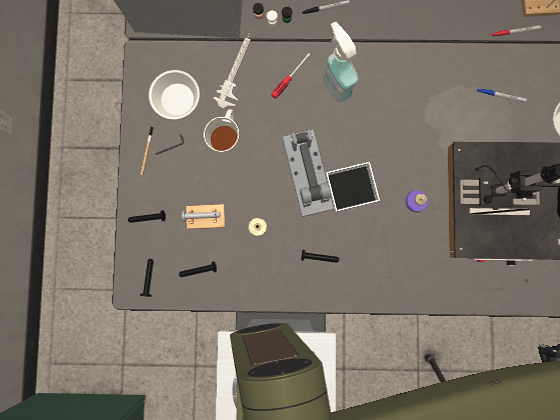

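Run:
```python
from h import *
crop('top0',170,190,270,250,7); crop('top0',270,115,390,225,6)
```

```text
(no output)
```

View pics/top0_c170_190.png

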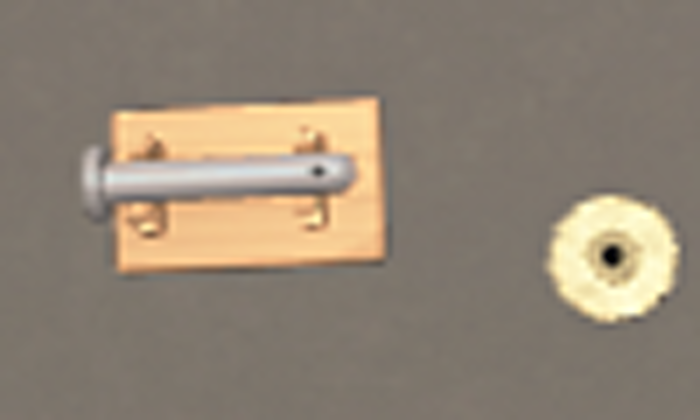

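View pics/top0_c270_115.png

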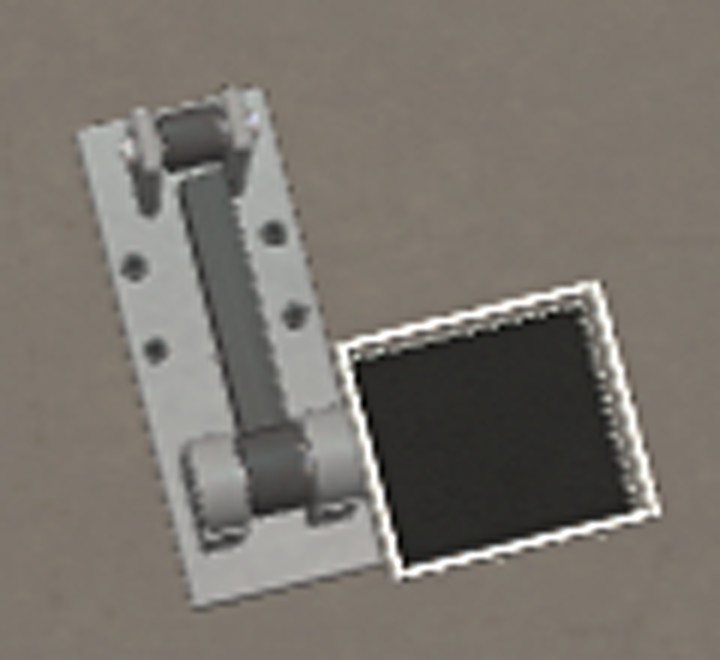

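Run:
```python
from h import *
z=load('top0')
def P(l,u0,v0,s,h): return np.array([pz(z,u0+u/s-0.0,v0+v/s,h) for u,v in l])
C=P([(115,113),(378,97),(385,262),(118,270)],170,190,7,.01)
B=P([(80,130),(262,88),(380,565),(195,605)],270,115,6,.01)
T=P([(340,348),(595,283),(657,515),(402,577)],270,115,6,.036)
print('cr',C.mean(0),np.linalg.norm(np.roll(C,-1,0)-C,axis=1))
print('br',B,np.linalg.norm(np.roll(B,-1,0)-B,axis=1))
print('tr',T.mean(0),np.linalg.norm(np.roll(T,-1,0)-T,axis=1))
ang=lambda a:np.degrees(np.arctan2(a[1],a[0]))
print('cradle ang',ang(C[1]-C[0]),ang(C[2]-C[3]), 'br x',ang(B[1]-B[0]),ang(B[2]-B[3]),'br y',ang(B[0]-B[3]),ang(B[1]-B[2]))
print('tr',ang(T[1]-T[0]),ang(T[2]-T[3]))
ym=(B[0]+B[1])/2-(B[2]+B[3])/2; o=B.mean(0)-ym/np.linalg.norm(ym)*.07; print('origin',o)
f=px(z,170+90/7,190+182/7);n=px(z,170+330/7,190+172/7);print('pin depth pts',f,n)
for n in ['wrist']: 
  w=load('wrist0')
```

```text
cr [0.45864423 0.19849938 0.01      ] [0.10325752 0.0647541  0.10426537 0.06159923]
br [[ 0.68332798 -0.01087981  0.01      ]
 [ 0.7040126  -0.0946334   0.01      ]
 [ 0.48330391 -0.15007296  0.01      ]
 [ 0.46393586 -0.06625746  0.01      ]] [0.08627002 0.22756509 0.08602419 0.22627326]
tr [ 0.54183739 -0.20032502  0.036     ] [0.11830411 0.10808243 0.11704737 0.10669598]
cradle ang -85.75724472082085 -87.49873865688996 br x -76.12726945110147 -76.98849790896169 br y 14.166345522924725 14.100336992483015
tr -74.84562885408343 -75.52245751793501
origin [ 0.51576395 -0.09755335  0.01      ]
pin depth pts [0.45520059 0.25092628 0.05521953] [0.46077624 0.16119276 0.04882788]
```

View pics/wrist0.png

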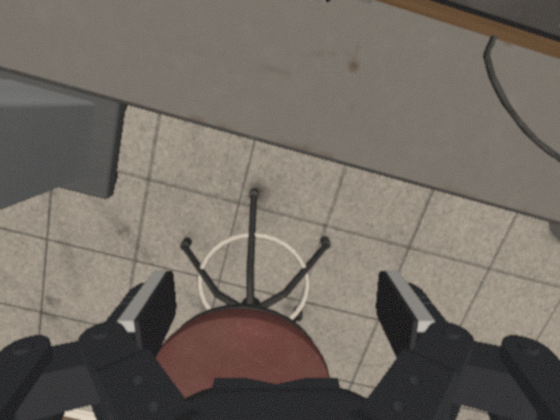

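```bash
cat >> h.py <<'E'
from scipy.spatial.transform import Rotation as Rt
def att(deg):  # tool z down, tool x at heading deg
    a=np.radians(deg); x=np.array([np.cos(a),np.sin(a),0]); zz=np.array([0,0,-1.]); y=np.cross(zz,x)
    return Rt.from_matrix(np.column_stack([x,y,zz])).as_rotvec()
def tcp(): return np.array(bot.get_tool_pos()),np.array(bot.get_tool_rot())
E
python3 - <<'E'
from h import *
p,r=tcp(); Rw=Rt.from_rotvec(r).as_matrix(); w=load('wrist0')
o=-w['R'].T@w['t']; print('cam in tool',Rw.T@(o-p)); print('axes in tool',Rw.T@w['R'].T); print(Rw)
for h in (-86.6,93.4): print('cr',h,solve_ik([.459,.199-.0,.20],att(h)))
for h in (-75.8,104.2): print('br',h,solve_ik([.50,-.03,.20],att(h)))
z=load('top0');print('gear',pz(z,257,227,.016),'lamp',pz(z,417,201,.05),'mug',pz(z,222,133,.09))
E
```

```text
cam in tool [ 0.07552638  0.00031967 -0.14224592]
axes in tool [[ 3.84366709e-04 -9.54894534e-01 -2.96944911e-01]
 [ 9.99998743e-01  8.23849136e-04 -1.35487357e-03]
 [ 1.53839917e-03 -2.96944017e-01  9.54893651e-01]]
[[ 9.64367970e-01  2.64564411e-01 -3.02727810e-04]
 [ 2.64564550e-01 -9.64366629e-01  1.61387051e-03]
 [ 1.35032104e-04 -1.63645608e-03 -9.99998652e-01]]
cr -86.6 [ 3.01745606e-01 -1.92341917e-01  2.01141164e+00 -4.44089210e-16
  1.32252293e+00 -2.89918824e+00]
cr 93.4 [ 3.01745606e-01 -1.92341917e-01  2.01141164e+00 -4.44089210e-16
  1.32252293e+00  2.42404412e-01]
br -75.8 [-1.67140991e-01 -1.90848862e-01  2.01013888e+00 -4.44089210e-16
  1.32230263e+00  2.72661491e+00]
br 104.2 [-1.67140991e-01 -1.90848862e-01  2.01013888e+00 -4.44089210e-16
  1.32230263e+00 -4.14977745e-01]
gear [0.43135706 0.05685878 0.016     ] lamp [ 0.50370488 -0.3670678   0.05      ] mug [0.67096467 0.1481851  0.09      ]
```

Run:
```python
from h import *
bot.line_to([.12,-.44,.24],speed=.3)
bot.move_ptp([.459,.185,.20],att(93.4))
bot.sleep(.15)
snap('wrist','w1'); print(bot.get_time_s(),tcp())
snap('top','top1')
```

```text
3.675 (array([0.45920256, 0.18447665, 0.2000306 ]), array([2.15576175e+00, 2.28511641e+00, 3.45464179e-05]))
```

View pics/w1.png

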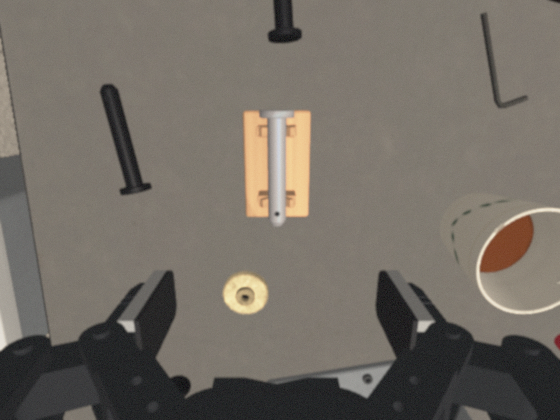

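Run:
```python
from h import *
crop('w1',230,95,330,235,5)
```

```text
(no output)
```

View pics/w1_c230_95.png

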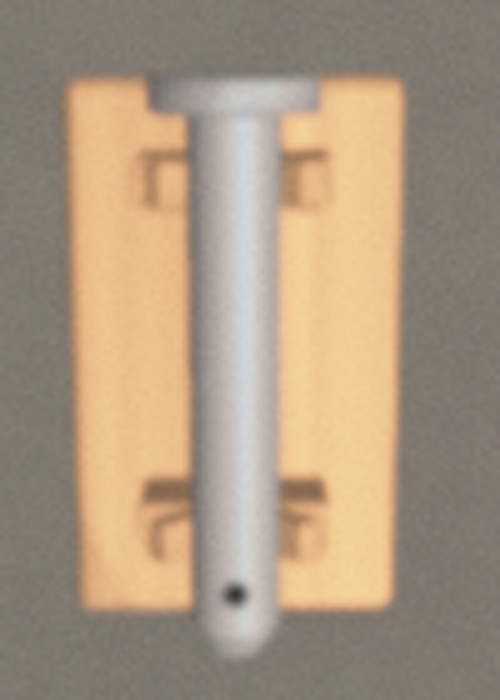

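Run:
```python
from h import *
z=load('w1')
q=lambda u,v,h:pz(z,230+u/5,95+v/5,h)
a=q(234.5,150,.045);b=q(235.5,560,.045);f=q(235,112,.045);n=q(235,658,.045)
print(a,b,f,n,np.linalg.norm(f-n)); d=b-a; print(np.degrees(np.arctan2(d[1],d[0])))
print('shank w',np.linalg.norm(q(190,350,.045)-q(279,350,.045)),'fl',np.linalg.norm(q(149,97,.045)-q(321,97,.045)))
C=np.array([q(66,80,.01),q(404,80,.01),q(392,608,.01),q(83,608,.01)])
print(C.mean(0),np.linalg.norm(np.roll(C,-1,0)-C,axis=1),[np.degrees(np.arctan2(*(e)[1::-1])) for e in (C[3]-C[0],C[2]-C[1])])
print('depth',px(z,230+235/5,95+300/5),px(z,230+235/5,95+500/5))
```

```text
[0.45667296 0.24161514 0.045     ] [0.4611389  0.16976046 0.045     ] [0.45638863 0.24778555 0.045     ] [0.46216983 0.15098546 0.045     ] 0.09697257486401124
-86.4435123756611
shank w 0.015473754058362297 fl 0.02865199630567108
[0.45958144 0.20057722 0.01      ] [0.06275243 0.10331097 0.06284539 0.103318  ] [np.float64(-86.32598354500301), np.float64(-86.27440736057723)]
depth [0.45817428 0.21749339 0.05185792] [0.46020154 0.18340492 0.05437304]
```

Run:
```python
from h import *
a=np.radians(-75.8); ex=np.array([np.cos(a),np.sin(a)]); o=np.array([.5158,-.0976])
t=o+ex*.03
bot.move_ptp([t[0],t[1],.18],att(104.2)); bot.sleep(.2)
snap('wrist','w2'); print(bot.get_time_s(),tcp(),bot.get_ft_force())
crop('w2',180,60,380,260,4)
```

```text
5.1917 (array([ 0.52332618, -0.12576657,  0.18013961]), array([1.92778618e+00, 2.48029389e+00, 2.06281313e-04])) [-0.53599358 -1.14278529 -0.45368881]
```

View pics/w2.png

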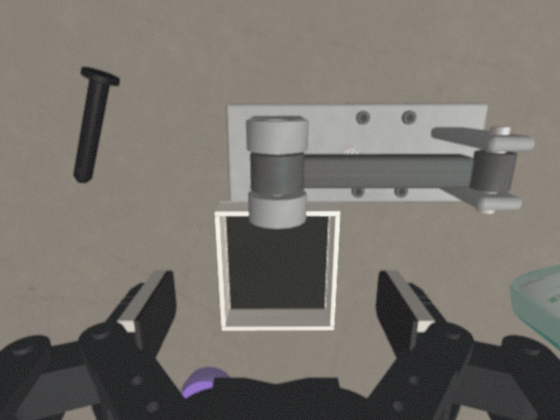

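Run:
```python
from h import *
crop('w2',215,90,350,220,6)
crop('w2',440,90,500,220,5)
```

```text
(no output)
```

View pics/w2_c215_90.png

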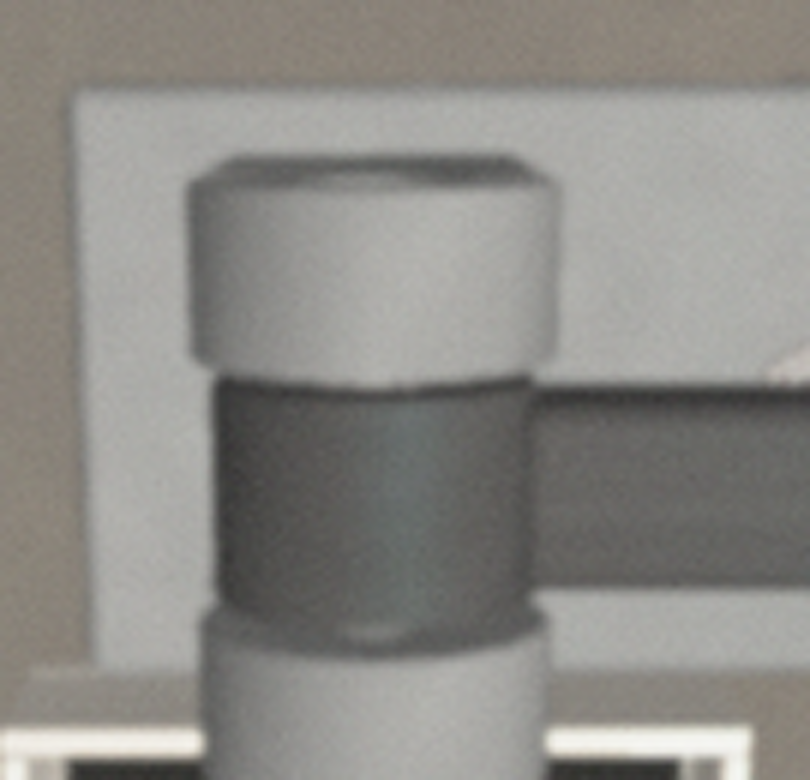

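View pics/w2_c440_90.png

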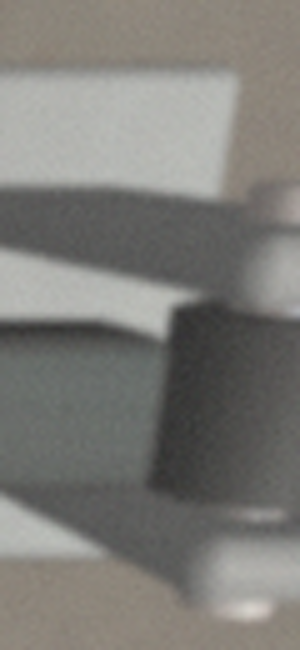

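Run:
```python
from h import *
z=load('w2')
q=lambda u,v,h:pz(z,215+u/6,90+v/6,h)
L=q(75,91,.01);R=pz(z,487.2,104.4,.01);BL=q(97,668,.01)
print('base',L,R,np.linalg.norm(L-R),np.degrees(np.arctan2(*(R-L)[1::-1]))-90)
print('left edge',BL,np.linalg.norm(L-BL),np.degrees(np.arctan2(*(BL-L)[1::-1])))
l,r=q(188,195,.085),q(558,195,.085);print('ear w',np.linalg.norm(l-r),(l+r)/2,np.degrees(np.arctan2(*(r-l)[1::-1]))-90)
t=q(373,190,.106);print('top edge outer',t)
t2=q(373,388,.106);print('top edge inner',t2,np.linalg.norm(t-t2))
l,r=q(200,620,.085),q(550,620,.085);print('far ear w',np.linalg.norm(l-r),(l+r)/2)
l,r=q(213,480,.085),q(533,480,.085);print('eye w',np.linalg.norm(l-r),(l+r)/2)
print('depth top',px(z,277,125),px(z,277,150),px(z,277,205), px(z,250,112))
# origin from base corner: L is (-45,-45)->
for h in(-75.8,-75.5,-76.):
  a=np.radians(h);ex=np.array([np.cos(a),np.sin(a)]);ey=np.array([-ex[1],ex[0]])
  print(h,'mouth from corner',L[:2]+.010*ex+.045*ey,'from other corner',R[:2]+.01*ex-.185*ey,'from top',t[:2])
```

```text
base [ 0.46445634 -0.06513659  0.01      ] [ 0.68271839 -0.00877573  0.01      ] 0.225421541045744 -75.52104880710587
left edge [ 0.48580382 -0.14929175  0.01      ] 0.0868205336026766 -75.76612007895392
ear w 0.041291990969122505 [ 0.5085731  -0.06479296  0.085     ] -75.68284325863226
top edge outer [ 0.5080831  -0.06323971  0.106     ]
top edge inner [ 0.51307667 -0.08269872  0.106     ] 0.020089520873815866
far ear w 0.04150909757438089 [ 0.52097177 -0.11215398  0.085     ]
eye w 0.037183177662468925 [ 0.51656826 -0.09594853  0.085     ]
depth top [ 0.50845689 -0.065122    0.10703188] [ 0.51224772 -0.07988934  0.10613405] [ 0.52119133 -0.11475245  0.10552978] [ 0.48463779 -0.06590147  0.00930725]
-75.8 mouth from corner [ 0.51053445 -0.06379221] from other corner [ 0.50582407 -0.06385205] from top [ 0.5080831  -0.06323971]
-75.5 mouth from corner [ 0.51052678 -0.06355097] from other corner [ 0.50611488 -0.0647775 ] from top [ 0.5080831  -0.06323971]
-76.0 mouth from corner [ 0.51053886 -0.06395306] from other corner [ 0.5056329  -0.06323423] from top [ 0.5080831  -0.06323971]
```

Run:
```python
from h import *
a=np.radians(-86.4); ex=np.array([np.cos(a),np.sin(a)]); g=np.array([.4564,.2475])+.031*ex
bot.gripper_to(.06)
bot.move_ptp([g[0],g[1],.12],att(93.6))
bot.line_to([g[0],g[1],.026],speed=.12)
print(bot.get_time_s(),tcp(),bot.get_ft_force())
snap('wrist','w3')
```

```text
7.8333 (array([0.45912716, 0.21670586, 0.02676865]), array([2.15035324e+00, 2.28937303e+00, 2.09146337e-03])) [-0.04219533 -0.11091124  0.88743466]
```

View pics/w3.png

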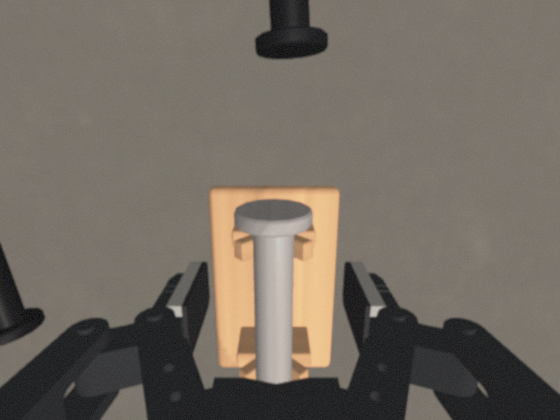

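Run:
```python
from h import *
print(tcp()[0])
bot.gripper_to(.0,90); print(bot.get_width(),tcp()[0],bot.get_ft_force())
p,_=tcp()
bot.line_to([p[0],p[1],.09],speed=.12); bot.sleep(.15)
print(bot.get_time_s(),tcp(),bot.get_width(),bot.get_ft_force())
snap('wrist','w4')
```

```text
[0.45928769 0.21680684 0.02706202]
0.013602338063077578 [0.45813307 0.21666793 0.02666795] [-3.71712107 -0.21159071  5.19042206]
9.2083 (array([0.45716605, 0.21631333, 0.08856274]), array([-2.14977069, -2.28924954,  0.00362054])) 0.012932550207801569 [-1.14018238 -0.18335604 -1.3445469 ]
```

View pics/w4.png

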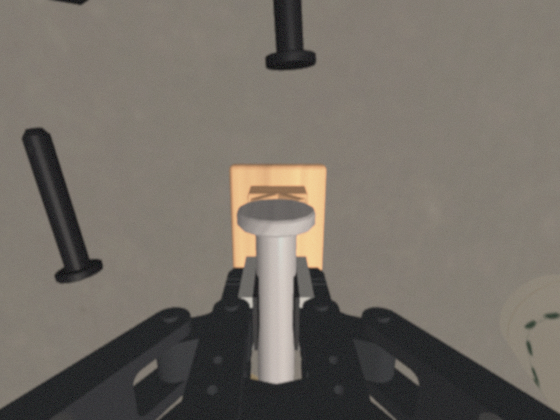

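Run:
```python
from h import *
z=load('w4'); crop('w4',220,190,340,390,3)
for v in range(236,385,12):
    print(v,[np.round(px(z,u,v),4) for u in (276,)])
p,_=tcp(); print(p)
# rows of shank edges
for v in (240,300,360): print(v, z['im'][v,235:320].mean(1).astype(int).tolist())
```

```text
236 [array([0.4552, 0.2483, 0.1217])]
248 [array([0.4556, 0.2406, 0.1143])]
260 [array([0.4559, 0.2362, 0.1152])]
272 [array([0.4562, 0.2312, 0.115 ])]
284 [array([0.4565, 0.2266, 0.1158])]
296 [array([0.4569, 0.2208, 0.1147])]
308 [array([0.4572, 0.2154, 0.1144])]
320 [array([0.4576, 0.2097, 0.1141])]
332 [array([0.4579, 0.2045, 0.1146])]
344 [array([0.4583, 0.1984, 0.114 ])]
356 [array([0.4587, 0.1922, 0.1136])]
368 [array([0.459 , 0.1876, 0.1151])]
380 [array([0.4594, 0.1809, 0.1144])]
[0.45731836 0.21635591 0.08872855]
240 [187, 188, 189, 192, 194, 195, 195, 194, 191, 192, 192, 191, 190, 188, 189, 191, 192, 193, 194, 184, 165, 128, 113, 118, 130, 137, 143, 149, 152, 161, 164, 170, 168, 177, 179, 185, 189, 188, 190, 193, 193, 197, 194, 203, 208, 211, 210, 210, 208, 207, 205, 200, 200, 193, 189, 186, 181, 177, 178, 170, 170, 185, 198, 201, 199, 198, 194, 197, 200, 199, 198, 201, 201, 202, 198, 200, 199, 202, 202, 198, 200, 196, 196, 198, 198]
300 [38, 39, 38, 31, 38, 38, 42, 49, 60, 82, 119, 147, 170, 185, 192, 192, 180, 135, 90, 66, 70, 62, 53, 65, 96, 121, 136, 143, 152, 154, 160, 166, 167, 173, 178, 183, 187, 183, 189, 188, 194, 189, 189, 193, 198, 201, 201, 203, 200, 199, 198, 196, 194, 193, 188, 184, 172, 142, 94, 53, 60, 66, 70, 81, 126, 172, 193, 197, 187, 175, 156, 125, 105, 76, 54, 47, 38, 37, 37, 40, 31, 37, 39, 34, 43]
360 [36, 35, 39, 41, 33, 36, 35, 44, 42, 43, 44, 48, 47, 52, 50, 72, 105, 121, 124, 123, 122, 119, 114, 109, 108, 120, 128, 138, 144, 151, 158, 164, 165, 168, 174, 181, 183, 188, 187, 192, 193, 189, 188, 191, 193, 194, 199, 201, 199, 199, 196, 191, 191, 188, 183, 181, 176, 168, 157, 133, 122, 121, 122, 121, 122, 108, 75, 44, 43, 42, 40, 35, 36, 34, 37, 35, 40, 37, 33, 38, 38, 40, 41, 40, 39]
```

View pics/w4_c220_190.png

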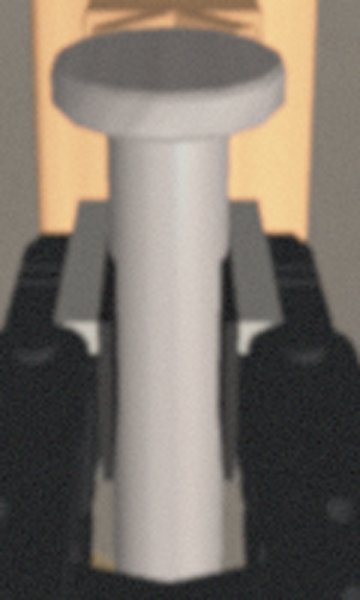

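```bash
cat >> h.py <<'E'
HB=-75.6; aB=np.radians(HB); EX=np.array([np.cos(aB),np.sin(aB),0]); EY=np.array([-EX[1],EX[0],0])
MOUTH=np.array([.5081,-.0633,.085])
def w2b(p): # world -> bracket coords relative to mouth x shifted -35mm
    d=np.array(p)-MOUTH; return np.array([d@EX-.035,d@EY,p[2]])
def b2w(x,y,z): return MOUTH*[1,1,0]+EX*(x+.035)+EY*y+[0,0,z]
def rep(tag=''):
    p,r=tcp(); M=Rt.from_rotvec(r).as_matrix(); f=np.array(bot.get_ft_force()); m=np.array(bot.get_moment())
    print(tag,'t%.2f'%bot.get_time_s(),'b',np.round(w2b(p)*1e3,2),'hd %.2f'%np.degrees(np.arctan2(M[1,0],M[0,0])),'tilt',np.round(np.degrees(M[:2,2]),2),'F',np.round([f@EX,f@EY,f[2]],1),'M',np.round([m@EX,m@EY,m[2]],2),'w %.4f'%bot.get_width())
    return p
E
python3 - <<'E'
from h import *
t=b2w(-.035-.079,0,.0665)
bot.move_ptp(t,att(104.4)); bot.sleep(.2); p=rep()
bot.line_to(t+(t-p),speed=.02); bot.sleep(.2); rep()
snap('top','top5'); snap('scene','sc5'); snap('wrist','w5')
crop('top5',250,140,390,240,5); crop('sc5',250,160,380,260,6)
E
```

```text
t10.30 b [-115.11    0.41   66.64] hd 104.51 tilt [0.02 0.01] F [-0.6  0.2 -1.5] M [-0.03  0.07 -0.  ] w 0.0132
 t10.75 b [-112.94   -0.37   66.39] hd 104.40 tilt [0. 0.] F [-0.4 -0.2 -1.3] M [-0.02 -0.03 -0.01] w 0.0129
```

View pics/top5_c250_140.png

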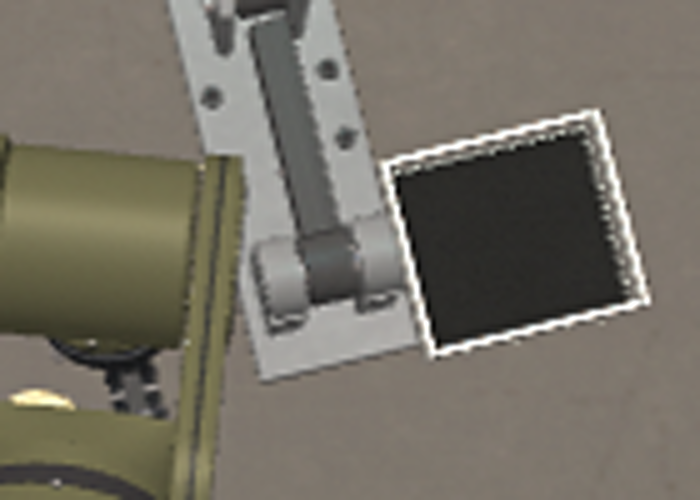

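View pics/sc5_c250_160.png

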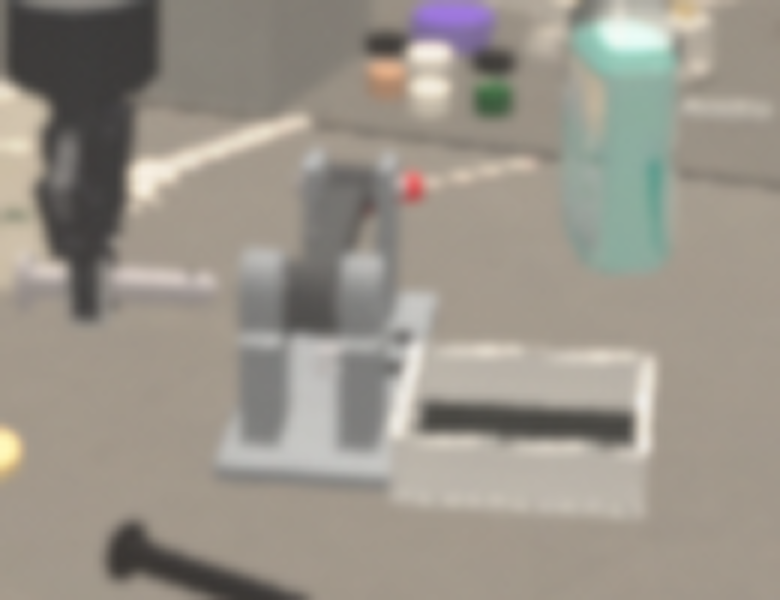

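View pics/w5.png

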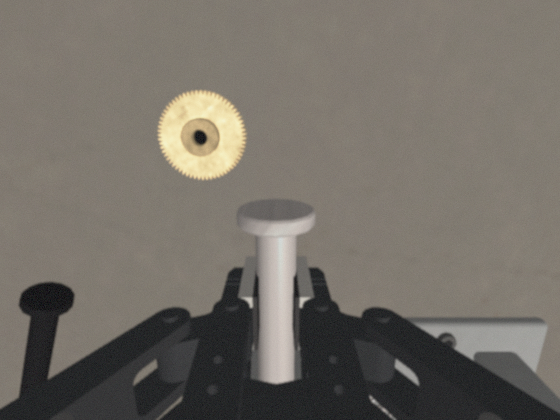

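Run:
```python
from h import *
z=load('sc5')
c=lambda X:np.round((proj(z,X)-[250,160])*6,1)
p=np.array(tcp()[0]); x,y,_=w2b(p)
print('nose',c(b2w(x+.064,y,p[2]+.0182)),'flange',c(b2w(x-.031,y,p[2]+.0182)))
print('ear top near outer',c(b2w(-.035,0,.106)),c(b2w(-.015,0,.106)),'far',c(b2w(.015,0,.106)),c(b2w(.035,0,.106)))
print('base corner front',c(b2w(-.045,-.045,.01)),c(b2w(.045,-.045,.01)))
```

```text
nose [212.2 285.6] flange [ 27.6 276. ]
ear top near outer [239.1 246.9] [278.9 248.9] far [339.  251.8] [379.4 253.8]
base corner front [207.3 458.9] [387.8 470.3]
```

Run:
```python
from h import *
bot.line_to(b2w(-.040-.064,0,.0667),speed=.03); rep('pre')
c=bot.line_to(b2w(-.022-.064,0,.0667),speed=.02,contact_N=8); print(c); rep('contact')
snap('scene','sc6'); crop('sc6',250,160,380,260,6)
```

```text
pre t11.35 b [-103.75    0.     66.71] hd 104.37 tilt [-0.  0.] F [ 0.1 -0.2 -1.6] M [-0.02 -0.01  0.02] w 0.0132
True
contact t11.93 b [-95.27  -0.69  65.82] hd 104.34 tilt [-0.14  0.2 ] F [-0.2  0.4 -2.2] M [0.05 0.04 0.01] w 0.0133
```

View pics/sc6_c250_160.png

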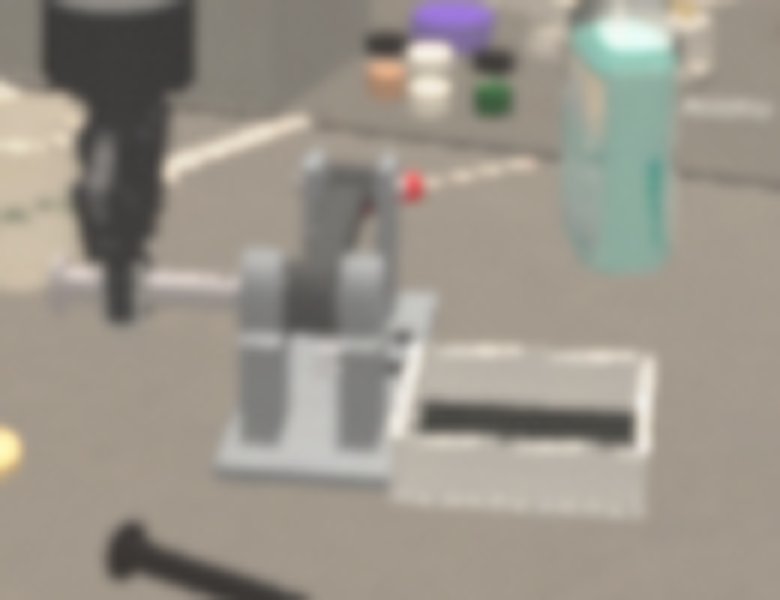

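Run:
```python
from h import *
for n in (-.029,-.026,-.023):
    c=bot.line_to(b2w(n-.064,0,.0665),speed=.02,contact_N=35); print(c); rep('n%.3f'%n)
    if c: break
```

```text
False
n-0.029 t12.29 b [-94.91  -0.97  65.58] hd 104.33 tilt [-0.43  0.4 ] F [-7.5 -0.5 -0.7] M [-0.1   1.17 -0.06] w 0.0134
False
n-0.026 t12.59 b [-94.17  -0.9   65.52] hd 104.29 tilt [-0.5   0.67] F [-16.8   0.3   0.7] M [ 0.03  2.52 -0.03] w 0.0134
False
n-0.023 t12.89 b [-90.62  -0.41  65.82] hd 104.38 tilt [-0.4   0.55] F [-9.9  0.9  1.3] M [0.11 1.33 0.02] w 0.0134
```

Run:
```python
from h import *
for n in (-.015,-.006):
    c=bot.line_to(b2w(n-.064,0,.0668),speed=.025,contact_N=45); print(c); rep('n%.3f'%n)
    if c: break
snap('wrist','w7'); snap('scene','sc7'); crop('sc7',250,160,380,260,6)
```

```text
False
n-0.015 t13.36 b [-81.67  -0.26  66.32] hd 104.33 tilt [-0.36  0.5 ] F [-11.4   0.6   0.5] M [0.2  1.64 0.06] w 0.0133
False
n-0.006 t13.87 b [-72.59  -0.24  66.34] hd 104.33 tilt [-0.36  0.49] F [-10.2   2.3  -0.2] M [0.18 1.62 0.04] w 0.0136
```

View pics/w7.png

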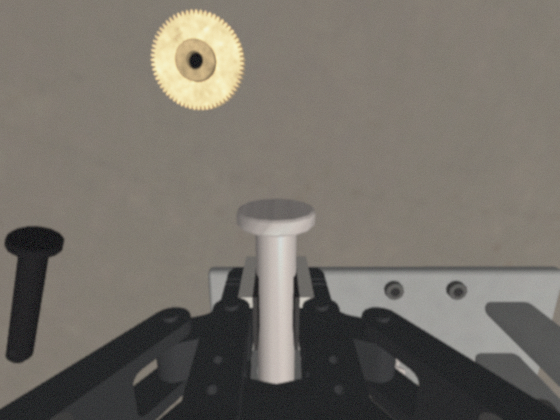

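View pics/sc7_c250_160.png

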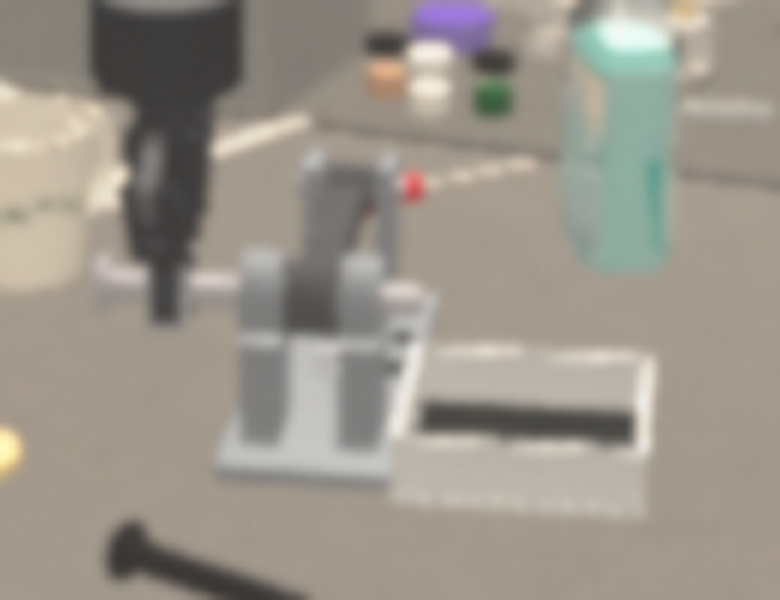

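Run:
```python
from h import *
for n in (.004,.0165):
    c=bot.line_to(b2w(n-.064,0,.0668),speed=.025,contact_N=40); print(c); rep('n%.3f'%n)
    if c: break
snap('scene','sc8'); crop('sc8',250,160,380,260,6)
```

```text
False
n0.004 t14.52 b [-62.56  -0.17  66.31] hd 104.34 tilt [-0.35  0.49] F [-10.9   1.    0.6] M [0.2  1.61 0.06] w 0.0133
False
n0.017 t15.17 b [-50.62  -0.14  66.31] hd 104.32 tilt [-0.37  0.56] F [-12.3   0.7   1.6] M [0.22 1.91 0.02] w 0.0138
```

View pics/sc8_c250_160.png

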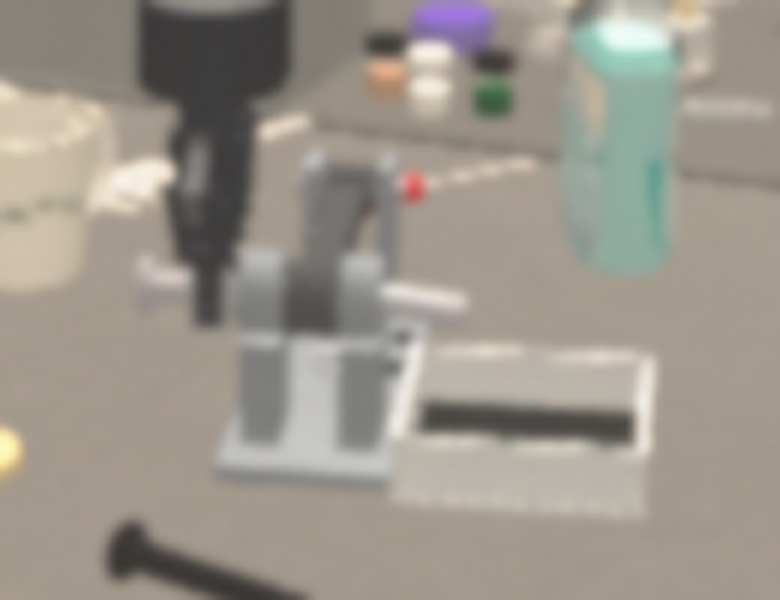

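Run:
```python
from h import *
c=bot.line_to(b2w(.0185-.064,0,.0668),speed=.02,contact_N=30); print(c); p=rep('end')
x=w2b(p)[0]
# relax axial load
bot.gripper_to(.05); rep('open')
snap('scene','sc9'); snap('wrist','w9'); crop('sc9',250,160,380,260,6)
```

```text
False
end t15.47 b [-48.63  -0.13  66.29] hd 104.33 tilt [-0.37  0.56] F [-13.3   2.3   1.6] M [0.24 1.97 0.01] w 0.0132
open t15.91 b [-44.66   0.61  67.4 ] hd 104.35 tilt [-0.12  0.13] F [0.4 0.5 0.9] M [0.03 0.03 0.04] w 0.0500
```

View pics/sc9_c250_160.png

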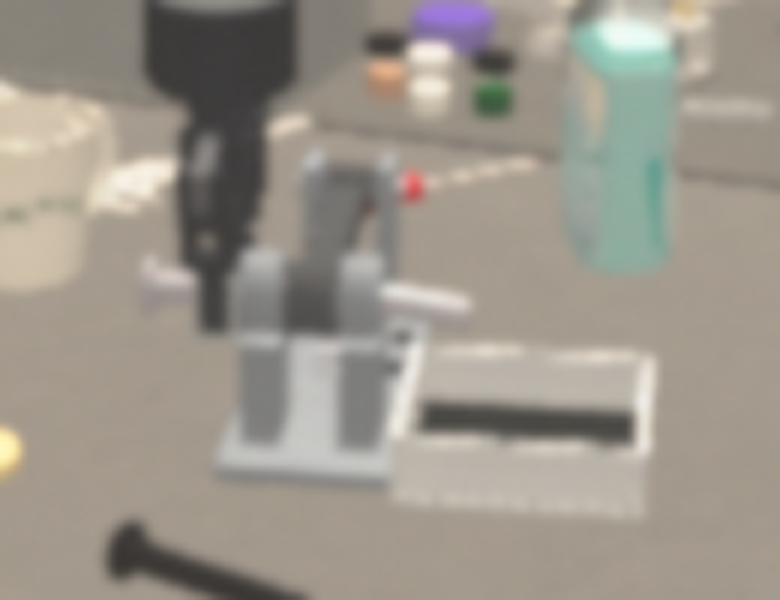

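View pics/w9.png

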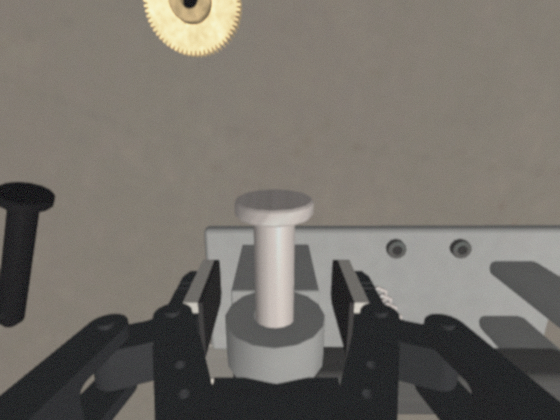

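Run:
```python
from h import *
bot.line_to(b2w(-.052,0,.070),speed=.05)
bot.line_to(b2w(-.055,0,.130),speed=.15)
bot.line_to(b2w(-.118,0,.130),speed=.15); bot.gripper_to(0,60); bot.sleep(.1)
rep()
snap('wrist','w10'); snap('scene','sc10'); crop('sc10',250,160,380,260,6)
```

```text
t18.05 b [-1.1792e+02  1.0000e-02  1.3002e+02] hd 104.36 tilt [-0.22  0.18] F [-0.1  0.4 -0.5] M [ 0.03  0.03 -0.01] w -0.0001
```

View pics/sc10_c250_160.png

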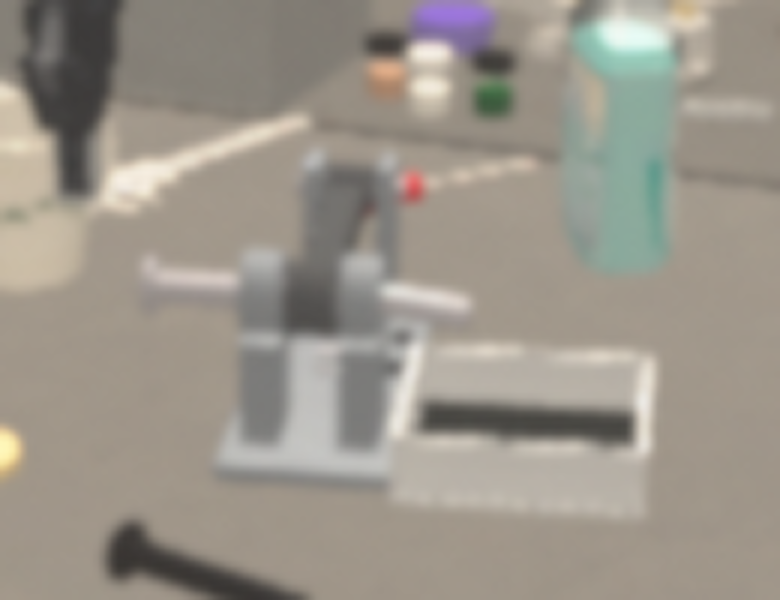

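View pics/w10.png

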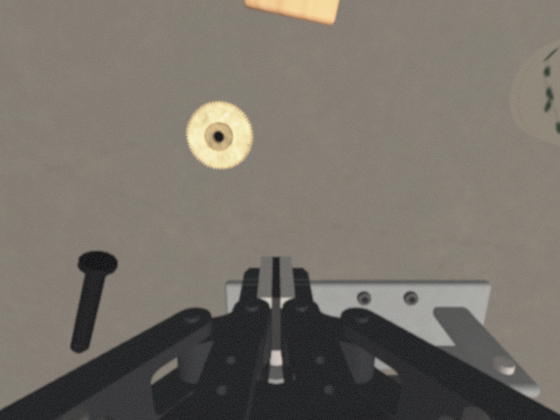

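Run:
```python
from h import *
bot.line_to(b2w(-.115,0,.078),speed=.15)
c=bot.line_to(b2w(-.085,0,.078),speed=.04,contact_N=5); print(c); rep('touch')
for x in (-.084,-.074):
    c=bot.line_to(b2w(x,0,.078),speed=.025,contact_N=40); rep('%s %.3f'%(c,x))
    if c: break
snap('scene','sc11'); crop('sc11',250,160,380,260,6)
```

```text
True
touch t19.18 b [-96.01  -0.17  77.94] hd 104.32 tilt [-0.25  0.26] F [ 0.4  0.1 -0.1] M [ 0.05  0.   -0.05] w 0.0001
False -0.084 t19.85 b [-86.93  -0.91  76.91] hd 104.36 tilt [-0.53  0.59] F [-9.8  0.9  0.4] M [-0.    1.59 -0.01] w -0.0001
False -0.074 t20.40 b [-76.59  -0.93  76.84] hd 104.37 tilt [-0.52  0.55] F [-8.9  0.2 -0.3] M [0.06 1.46 0.01] w -0.0001
```

View pics/sc11_c250_160.png

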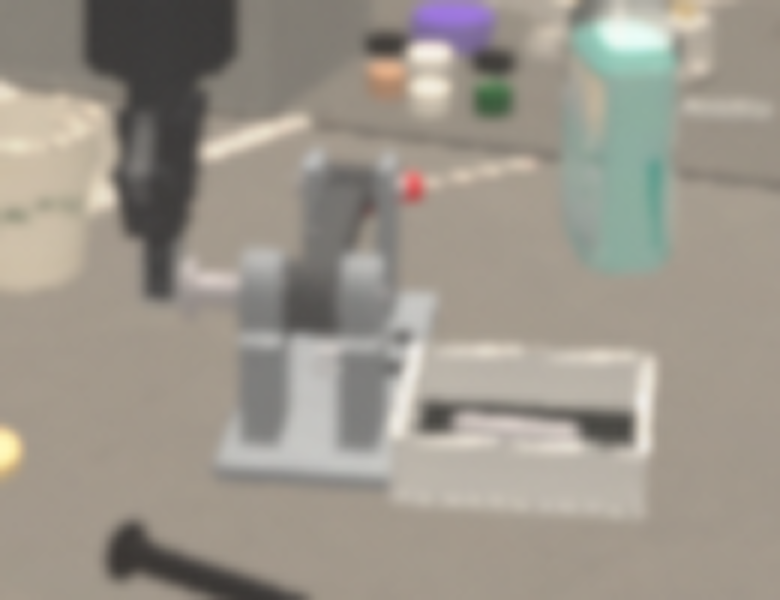

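Old pin lies in the tray (crop ≈ (515,425)). The next push drives the flange home.

Run:
```python
from h import *
for x in (-.064,-.055,-.050,-.045,-.040,-.036):
    c=bot.line_to(b2w(x,0,.078),speed=.02,contact_N=35); rep('%s %.3f'%(c,x))
    if c: break
snap('scene','sc12'); crop('sc12',250,160,380,260,6)
```

```text
False -0.064 t21.10 b [-66.78  -0.93  76.82] hd 104.37 tilt [-0.52  0.57] F [-10.    0.2  -0.5] M [ 0.1   1.5  -0.05] w -0.0005
False -0.055 t21.70 b [-57.83  -0.87  76.81] hd 104.37 tilt [-0.52  0.57] F [-8.5 -0.  -1.1] M [0.12 1.45 0.05] w -0.0001
False -0.050 t22.10 b [-52.75  -0.84  76.8 ] hd 104.37 tilt [-0.51  0.57] F [-8.5  1.1 -0.4] M [0.1  1.51 0.08] w -0.0001
False -0.045 t22.50 b [-52.6   -0.87  76.86] hd 104.29 tilt [-0.72  1.16] F [-28.4   1.2   7.1] M [ 0.11  4.33 -0.01] w -0.0005
False -0.040 t22.90 b [-52.54  -0.89  76.95] hd 104.23 tilt [-0.94  1.75] F [-46.9   1.3  14.5] M [ 0.11  7.19 -0.03] w -0.0001
False -0.036 t23.25 b [-52.53  -0.93  76.97] hd 104.19 tilt [-1.12  2.22] F [-61.9   1.6  19.5] M [ 0.16  9.56 -0.03] w 0.0003
```

View pics/sc12_c250_160.png

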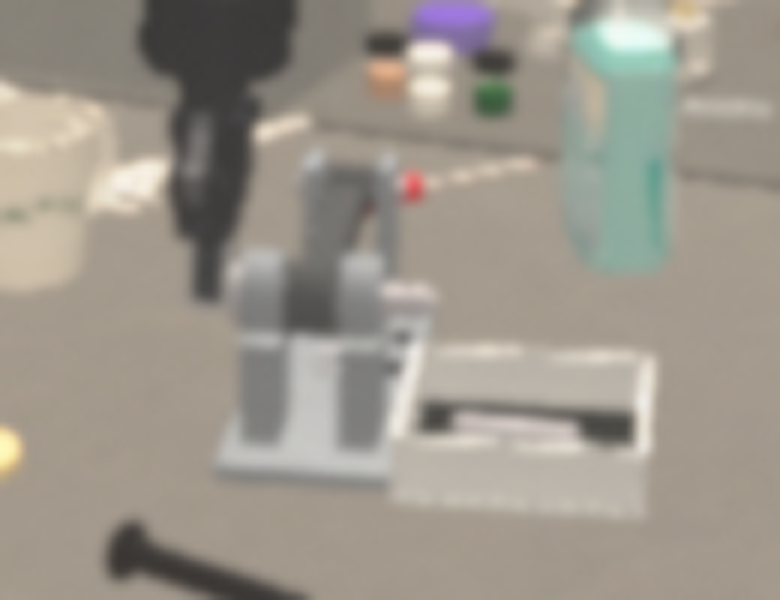

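Run:
```python
from h import *
bot.line_to(b2w(-.075,0,.079),speed=.08); rep()
bot.line_to(b2w(-.09,0,.17),speed=.2)
bot.line_to(b2w(.03,0,.18),speed=.2); bot.sleep(.2); rep()
snap('wrist','w13'); crop('w13',215,90,350,220,6)
snap('scene','sc13')
```

```text
t23.94 b [-74.39   0.09  79.18] hd 104.36 tilt [-0.27  0.24] F [-0.1 -0.5 -0.4] M [-0.04  0.01  0.01] w -0.0000
 t25.50 b [ 2.8880e+01 -1.0000e-02  1.7971e+02] hd 104.47 tilt [-0.33  0.28] F [0.5 0.5 0.5] M [-0.02 -0.04  0.  ] w 0.0000
```

View pics/w13.png

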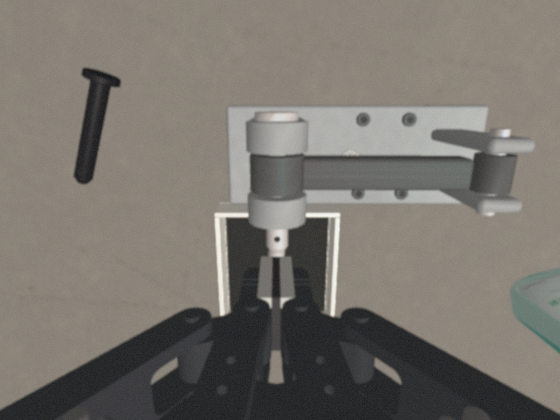

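View pics/w13_c215_90.png

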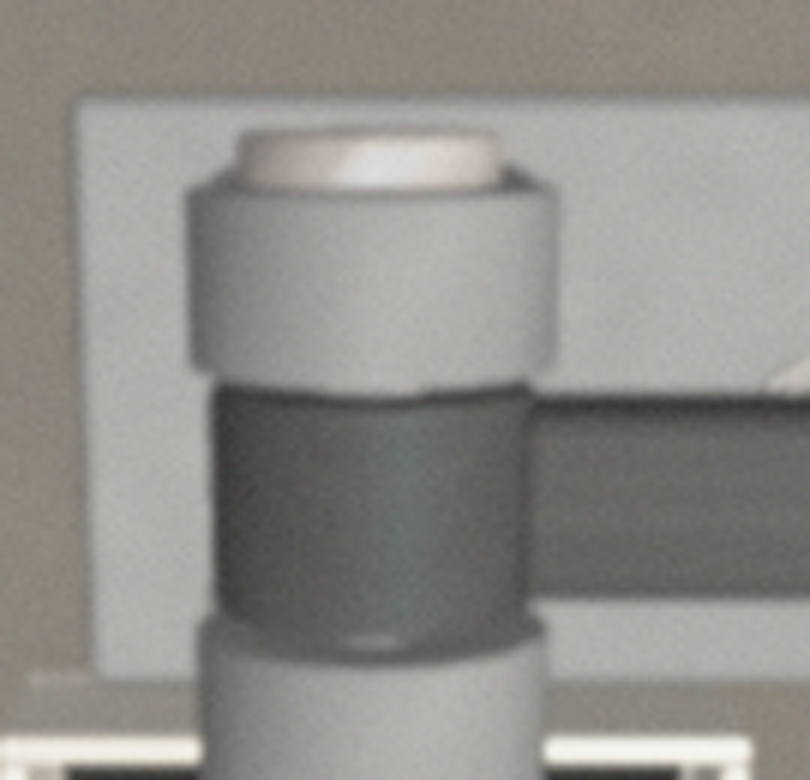

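Run:
```python
from h import *
z=load('w13')
for v in (129,131): print(w2b(pz(z,215+370/6,90+v/6,.0993)))
bot.line_to(b2w(-.10,.0,.22),speed=.25); bot.sleep(.2)
snap('scene','sc14'); crop('sc14',250,160,380,260,6); snap('top','top14'); crop('top14',270,115,390,225,6); rep()
```

```text
[-0.04164633 -0.00012942  0.0993    ]
[-0.04144623 -0.00012894  0.0993    ]
 t26.59 b [-99.19  -0.23 219.39] hd 104.30 tilt [-0.37  0.27] F [0.1 0.5 0.4] M [0.02 0.   0.01] w 0.0004
```

View pics/sc14_c250_160.png

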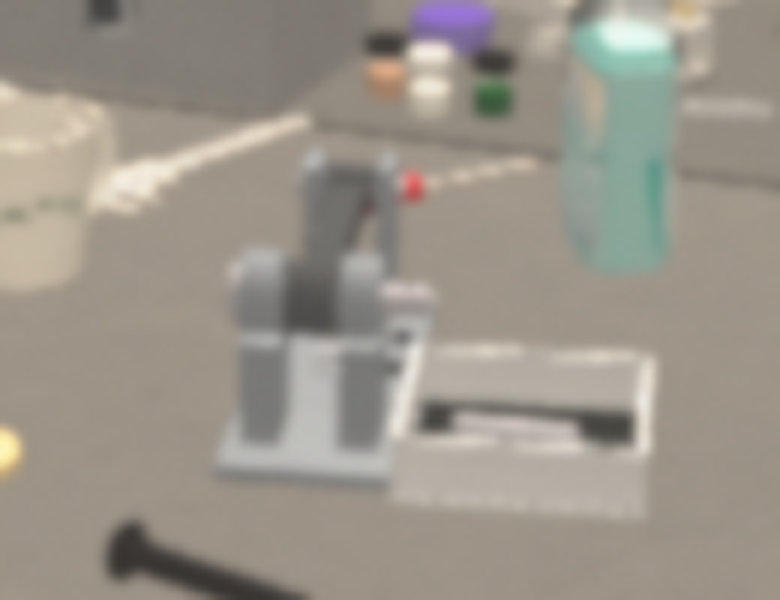

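View pics/top14_c270_115.png

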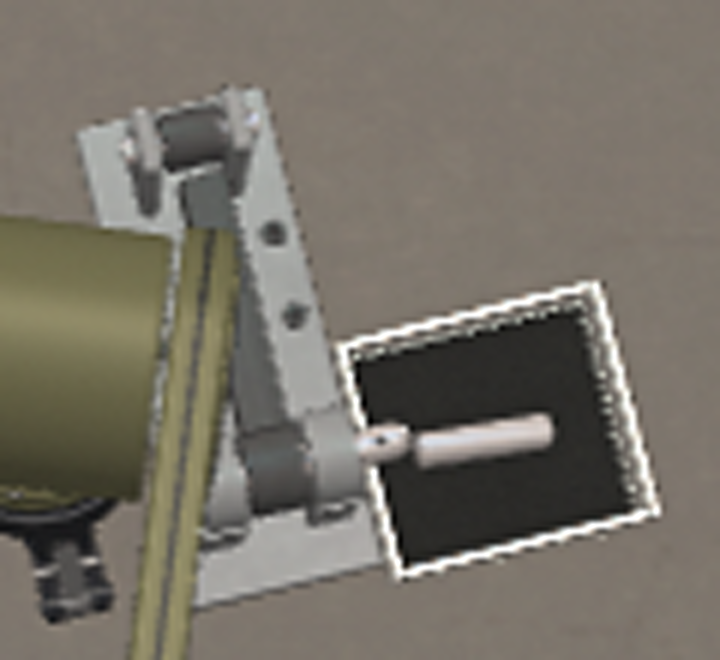

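```bash
python3 -c "
from h import *
bot.sleep(.3); rep(); print(close_job())"
```

```text
t26.89 b [-9.9860e+01 -2.0000e-02  2.1993e+02] hd 104.37 tilt [-0.31  0.26] F [-0.7  0.2 -0.3] M [-0.01 -0.01 -0.  ] w -0.0001
the job is handed in; nothing more can be done
None
```

The new pin is in the bore with its flange against the ear, and the old pin is lying in the tray. I handed the job in at about 27 s of the 51 s allowed.

**What I did:** I took the silver flanged pin from the cradle and left the four black look-alikes alone. Gripping the shank, I pushed it in behind the old pin at 8–17 N until its nose had passed the eye. I then released it and pushed the flange's rear face with the closed fingers until it stopped.

**Last checks:**
- **Flange home:** the fingers stopped 17 mm short of the ear face as the force rose from 9 to 62 N, where a seated flange should stop them. The wrist image puts the flange's rear face 6.5 mm out from the ear. A seated flange would read 6 mm, so this agrees within the roughly 2 mm calibration.
- **Old pin:** the scene and top pictures both show it lying in the tray, with the new pin's nose sticking out of the far ear.
- **Lever:** it looked unmoved in the pictures I took along the way. I did not measure its angle.
- **Everything else:** the gripper was clear and touching nothing at hand-in. No move touched the mug, lamp or gear, though I did not re-measure their positions at the end.

One thing did not go as set: the 35 N contact stop on the last push never triggered, because I had split the push into short steps. The force therefore reached about 65 N in all before I backed off, still under the 120 N wrist limit.

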